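# Book out the paste jar at the scale

## Task

Book out the white paste jar that stands on the scale: with the jar standing on the pan, turn it until its orange tag faces the code reader's window, and leave it still there for a second so that the tag is read. Then lift the jar about 10 cm straight up off the pan so that the scale can zero, and finish while still holding it there, upright and steady, with the tag still facing the reader. Keep the jar upright all the while and leave the other things on the table where they are.

Things in the scene. Friction and masses are not known exactly. Their poses are not given: they have to be found in the camera images.
- jar_center (a point): centre (half-way up) of the loose paste jar: white cylinder 56 mm across, 105 mm tall with its black lid (top 19 mm, 52 mm across), 0.2 to 0.4 kg. Orange tag 28 x 46 mm on its side; an orange stripe on the lid runs from the middle to the rim on the same side. z up along the jar, x out through the tag. Tag starts 0.6 rad to half a turn off the window, either way; it turns freely on the pan
- pan (a point): centre of the top of the scale's round steel pan, 110 mm across, 50 mm above the table. The scale is fixed to the table: a white body 200 x 160 mm, its top 38 mm above the table, reaching 120 mm from the pan's axis to its front with the dark display (pan -x), 80 mm to the back and to each side. z up
- window (a point): middle of the window (black with a red line) of the blue code reader, 102 mm above the table, about 120 mm beside the jar's axis, on the scale's +y side. The reader is fixed to the table: a head 60 x 70 mm, its top 130 mm above the table, on a dark stand. Axes: -x points out of the window, about towards the jar; z up
- green_jar: clear green glass jar with a white lid, no tag, 56 mm across, 105 mm tall; loose, to be left alone. Origin at the centre of its underside
- amber_jar: amber glass jar with a white lid, no tag, 56 mm across, 105 mm tall; loose, to be left alone. Origin at the centre of its underside
- bowl: white plastic bowl, 170 mm across, 70 mm tall; loose, to be left alone. Origin at the centre of its underside
- sprayer: black spray bottle, about 76 mm across, 210 mm tall; loose, to be left alone. Origin at the centre of its underside
- scissors: green-handled scissors lying flat, about 150 mm long; loose, to be left alone
- brush: paste brush lying flat; loose, to be left alone
- weight: brass weight, 60 mm across, 75 mm tall; loose, to be left alone
Things that resemble listed ones, but are neither listed nor needed, are in the scene too. What is shaped like the part that bears jar_center but purple is not meant.

How it is judged:
By the outcome, as a careful person would: the job done as asked, in the order asked, and still so for the second after the job is handed in, while the arm keeps its last pose, push and grip.
It also fails if it takes over 72 s, if anything falls off the work surface, if the arm or the gripper's body presses on something with over 40 N, if the wrist force passes 120 N, or if a joint passes its speed limit or range.

## Robot

A 7-joint arm with a two-finger parallel gripper is mounted at the origin on the work surface. World frame = base frame: x ahead of the robot, y to its left, z up, the work surface at z = 0. Lengths are in m, angles in rad, forces in N, time in s.
With the tool pointing down it reaches from about 0.4 to 0.85 m from the base axis. Payload 10.4 kg.
Tool frame: the origin (TCP) lies midway between the tips of the shut fingers; the grasp point (between the pads) lies 19 mm behind it; z points along the fingers, y is the line along which they close (so a half turn about z gives the same grasp; the last joint's range is limited). The gripper opens to 87 mm and grips with 3 to 60 N. Pads are 19 mm wide; open, the fingers measure 117 mm over their backs; the gripper's body (75 mm by 190 mm) begins 51 mm behind the grasp point.
Start: joints at [1.092, 0.332, -0.065, 1.46, 0.022, 1.35, -0.088], TCP at [0.275, -0.561, 0.223] pointing down, gripper open.
Joint ranges: [-2.6, 2.6], [-0.5, 2.12], [-1.47, 1.34], [0.16, 2.42], [-1.27, 4.41], [0.06, 2.06], [-2.6, 2.6]. Speed limits (rad/s): [2.22, 2.22, 2.79, 2.79, 3.14, 3.14, 3.14].

## Interface

Orientations are given as a unit quaternion [w, x, y, z].
In Python, from station import monitor, eyes, ticket gives the robot as it stands. The module is installed in compiled form; this text tells all that it offers.
- The arm moves only by the tool jog_arm, never from a script. Its argument "commands" is text: rows parted by semicolons, each of 7 numbers parted by spaces: the finger opening in m, from 0 to 0.087, then the shift along the tool's x, y, z in m, then the turn, a rotation vector about the tool's x, y, z in degrees. In form: claw x y z ax ay az; .... A call has 1 to 20 rows; each row shifts and turns the commanded pose from where the row before left it, along the tool's axes as they then stand; what a row does not reach is not made up. A row lasts 1/8 s, in which the tool goes at most 62.5 mm and 10.7 degrees, less where a joint would pass 70% of its speed; a pose out of reach is approached as far as the arm can. A call is refused whole if a number of a shift passes 0.0625 or a number of a turn 10.7, either way. A call with a gripper value outside its range is refused whole. The fingers move at their own pace and stop on an object; "grip_force" is the grip in N (left out, the last holds). Time passes only in rows, so rows that do not move let the fingers close. It gives the time, the measured TCP pose, the force, the opening and the grip force at its end, in the units of the state.
- monitor.observe(): the state, without advancing time (a new reading comes with each control period).
- eyes.get_image(name): name is "side" or "top"; returns the picture (384x512x3 uint8, red, green, blue); there is no depth.
- eyes.calibration(name): a dict with "intrinsics" (3x3 intrinsics, pixels), "R" (3x3) and "t" (3): a world point X has camera coordinates R X + t. Camera axes: x right, y down, z forward; pixel columns grow to the right and rows downward; lengths in m; the calibration is good to about 2 mm. A picture is of the moment at which its call begins. calibration takes no time and is no camera call.
- ticket.hand_in(): hands the job in; it is judged then, once.
The state is a dict: "time_s": time; "joint_positions": joint angles; "joint_velocities": joint speeds; "tau": joint torques, N m; "eef_pos": TCP position; "eef_rot": TCP orientation; "contact_force": force on the tool from outside, world axes, zero at the start; "wrist_torque": the same for the moment, N m; "finger_gap": finger opening in m; "grasp_force": force on a finger pad.
Only numpy, scipy, OpenCV 4.12 (cv2) and the standard library are available. Lean on these libraries where they do the work, as an engineer would, in place of code of your own. Each camera call takes 0.05 s, during which the arm holds its last target. There are 200 camera calls.

## Working session

There is one attempt and no reset: what is moved stays moved. The work goes in short steps, Python scripts to look and compute and a tool call to move; the robot and the scene stay as the last step left them, time stands still between calls to the robot, and variables do not carry over. Pictures are saved under pics/ and viewed, at most 10 in all, crops included, and the job is handed in when it is done.

Besides the shell and the picture viewer there is one more tool, called after "Request:" in YAML: its name, and indented under it one key for each argument. jog_arm: Moves the arm, as the interface text tells. Its arguments: {"type":"object","properties":{"commands":{"type":"string"},"grip_force":{"type":"number"}},"required":["commands"]}

```bash
mkdir -p pics
python3 - <<'E'
from station import monitor, eyes
import cv2,numpy as np
for n in("side","top"):
    cv2.imwrite(f"pics/{n}0.png",eyes.get_image(n)[:,:,::-1]); c=eyes.calibration(n); print(n,c["intrinsics"].round(1).tolist(),(-c["R"].T@c["t"]).round(3),c["R"].round(3).tolist())
s=monitor.observe(); print(s["time_s"],s["eef_pos"],s["eef_rot"],s["finger_gap"])
E
```

```text
side [[353.0, 0.0, 249.5], [0.0, 353.0, 186.9], [0.0, 0.0, 1.0]] [0.324 0.998 0.917] [[-0.971, -0.237, 0.015], [-0.164, 0.624, -0.764], [0.171, -0.744, -0.645]]
top [[391.5, 0.0, 252.9], [0.0, 391.5, 189.5], [0.0, 0.0, 1.0]] [0.324 0.034 1.47 ] [[-0.022, -1.0, 0.008], [-0.987, 0.02, -0.159], [0.158, -0.011, -0.987]]
0.1 [ 0.27493862 -0.56090088  0.22183655] [-6.04440906e-04  9.74145774e-01  2.25919493e-01 -1.70248232e-04] 0.08707365020125449
```

View pics/top0.png

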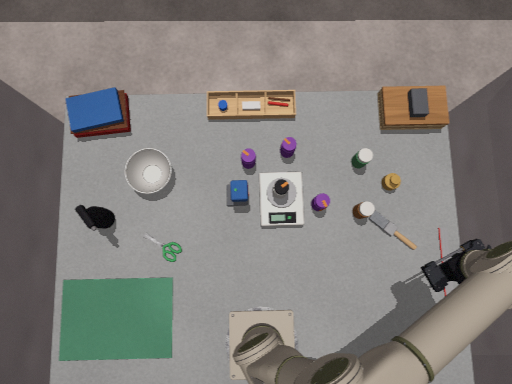

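View pics/side0.png

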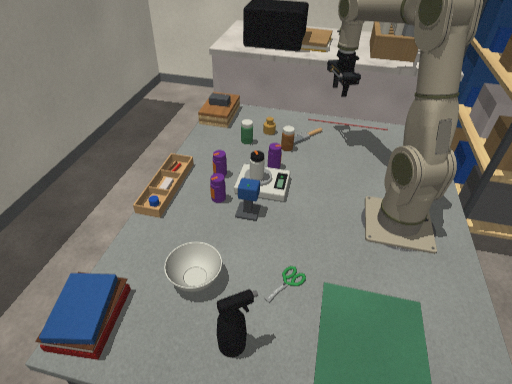

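The top view shows the white jar with its black lid on the scale at about (282,187). The possible mix-ups are the purple jars at (249,158), (289,147) and (321,202), the green jar at (362,158) and the amber jar at (364,211). The reader is at (239,191). I choose the jar at (282,187) and will check it in a close crop.

```bash
cat > h.py <<'E'
from station import monitor, eyes
import cv2,numpy as np
from scipy.spatial.transform import Rotation as Ro
def ray(n,u,v,z):
    c=eyes.calibration(n); C=-c["R"].T@c["t"]; d=c["R"].T@np.linalg.solve(c["intrinsics"],[u,v,1.]); return C+d*(z-C[2])/d[2]
def px(n,X):
    c=eyes.calibration(n); p=c["intrinsics"]@(c["R"]@np.array(X)+c["t"]); return p[:2]/p[2]
def state():
    s=monitor.observe(); R=Ro.from_quat(np.roll(s["eef_rot"],-1)).as_matrix()
    print(s["time_s"],"tcp",s["eef_pos"].round(4),"F",np.round(s["contact_force"],1),"gap",round(s["finger_gap"],4),"grip",s["grasp_force"]); print(R.round(3).tolist()); return s,R
E
python3 - <<'E'
from h import *
t=cv2.imread("pics/top0.png"); s=cv2.imread("pics/side0.png")
a=cv2.resize(t[160:240,220:310],None,fx=4.4,fy=4.4,interpolation=cv2.INTER_CUBIC)
b=cv2.resize(s[140:225,225:300],None,fx=4.14,fy=4.14,interpolation=cv2.INTER_CUBIC)[:352]
b=cv2.copyMakeBorder(b,0,352-b.shape[0],0,0,0)
cv2.imwrite("pics/crop0.png",np.hstack([a,b]))
hsv=cv2.cvtColor(t,cv2.COLOR_BGR2HSV)
def blobs(n,lo,hi,roi,z,minA=3):
    m=cv2.inRange(hsv,lo,hi); k=np.zeros_like(m); x0,y0,x1,y1=roi; k[y0:y1,x0:x1]=m[y0:y1,x0:x1]
    N,_,st,ce=cv2.connectedComponentsWithStats(k)
    for i in range(1,N):
        if st[i,4]>=minA: print(n,st[i].tolist(),ce[i].round(1),ray("top",*ce[i],z).round(4))
blobs("orange",(5,120,100),(22,255,255),(265,170,305,210),.155)
blobs("black",(0,0,0),(180,255,60),(265,172,303,205),.155)
blobs("blue",(100,120,40),(125,255,255),(220,170,260,215),.13)
blobs("purple",(135,100,30),(160,255,255),(220,120,340,225),.1,10)
m=cv2.inRange(hsv,(0,0,190),(180,40,255)); m[:, :255]=0;m[:,310:]=0;m[:165]=0;m[235:]=0
cs=max(cv2.findContours(m,0,2)[0],key=cv2.contourArea); r=cv2.minAreaRect(cs); print(r); 
for p in cv2.boxPoints(r): print(p,ray("top",*p,.038).round(4))
E
```

```text
orange [281, 182, 7, 6, 27] [283.9 184.3] [ 0.5509 -0.0867  0.155 ]
black [275, 180, 14, 15, 130] [280.6 187.3] [ 0.5411 -0.0751  0.155 ]
blue [231, 180, 17, 22, 334] [238.9 190.6] [0.5365 0.0677 0.13  ]
purple [280, 137, 16, 21, 222] [287.9 147.5] [ 0.6948 -0.1108  0.1   ]
purple [241, 149, 15, 20, 204] [248.3 158.7] [0.6564 0.0328 0.1   ]
purple [312, 194, 18, 17, 196] [319.6 201.5] [ 0.4962 -0.2159  0.1   ]
((281.33837890625, 197.98907470703125), (52.230892181396484, 41.881439208984375), 88.15238952636719)
[259.56653 172.56236] [ 0.6175 -0.0083  0.038 ]
[301.4262  171.21205] [ 0.6195 -0.1649  0.038 ]
[303.11023 223.41579] [ 0.4246 -0.163   0.038 ]
[261.25055 224.7661 ] [ 0.4229 -0.0097  0.038 ]
```

View pics/crop0.png

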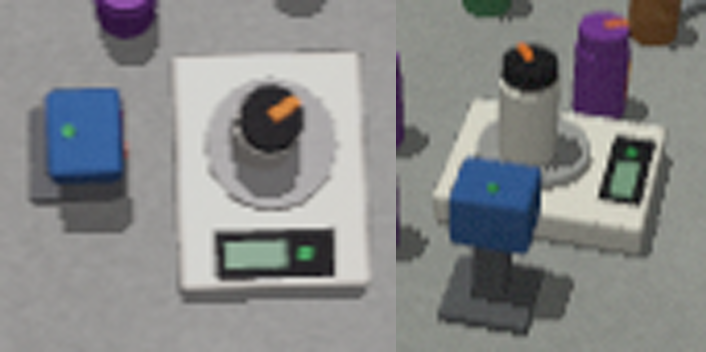

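The crop confirms a white jar with a black lid on the pan. Its stripe points up and to the right, away from the reader on the left. Next I measure the lid centre and stripe angle more closely.

```bash
cat >> h.py <<'E'
def lid(img,z=.155,roi=(262,168,304,206),k=8):
    x0,y0,x1,y1=roi; c=cv2.resize(img[y0:y1,x0:x1],None,fx=k,fy=k,interpolation=cv2.INTER_CUBIC); h=cv2.cvtColor(c,cv2.COLOR_BGR2HSV)
    o=cv2.inRange(h,(5,110,90),(24,255,255)); b=cv2.inRange(h,(0,0,0),(180,255,75))
    def big(m): return max(cv2.findContours(m,0,2)[0],key=cv2.contourArea)
    def pt(p): return ray("top",(p[0]+.5)/k-.5+x0,(p[1]+.5)/k-.5+y0,z)
    u=big(cv2.morphologyEx(o|b,cv2.MORPH_CLOSE,np.ones((5,5)))); (bx,by,bw,bh)=cv2.boundingRect(u)
    W=np.array([pt(p) for p in u[:,0]]); r=.026
    print("extent x",W[:,0].min().round(4),W[:,0].max().round(4),"y",W[:,1].min().round(4),W[:,1].max().round(4))
    cen=np.array([W[:,0].max()-r,(W[:,1].max()+W[:,1].min())/2])
    O=np.array([pt(p) for p in np.argwhere(o)[:,::-1]])[:,:2]; m=O.mean(0); w,v=np.linalg.eigh(np.cov(O.T)); d=v[:,1]; d=d*np.sign(d@(m-cen))
    print("cen",cen.round(4),"stripe mid",m.round(4),"ang PCA",np.degrees(np.arctan2(d[1],d[0])).round(1),"ang centroid",np.degrees(np.arctan2(*(m-cen)[::-1])).round(1),"dist",np.linalg.norm(m-cen).round(4))
E
python3 - <<'E'
from h import *
lid(cv2.imread("pics/top0.png"))
s=cv2.imread("pics/side0.png"); h=cv2.cvtColor(s,cv2.COLOR_BGR2HSV)
m=cv2.inRange(h,(0,0,0),(180,255,60)); m[:145]=0;m[175:]=0;m[:,:245]=0;m[:,268:]=0
c=max(cv2.findContours(m,0,2)[0],key=cv2.contourArea); print(cv2.boundingRect(c))
print("pred side lid top for (.543,-.08)",px("side",[.543,-.08,.155]),px("side",[.543,-.08,.136]))
for p in [(47,88),(121,88),(122,172),(50,178)]: print(ray("top",p[0]/4.4+220-.4,p[1]/4.4+160-.4,.13).round(4))
for p in [(207,145),(336,145)]: print(ray("top",p[0]/4.4+220-.4,p[1]/4.4+160-.4,.05).round(4))
state()
E
```

```text
extent x 0.5163 0.569 y -0.1011 -0.0508
cen [ 0.543  -0.0759] stripe mid [ 0.5512 -0.087 ] ang PCA -58.0 ang centroid -53.2 dist 0.0138
(251, 151, 13, 11)
pred side lid top for (.543,-.08) [257.66267974 153.18415987] [257.51276742 157.30272016]
[0.5757 0.097  0.13  ]
[0.5745 0.0385 0.13  ]
[0.5075 0.039  0.13  ]
[0.5039 0.0955 0.13  ]
[ 0.5397 -0.0321  0.05  ]
[ 0.5375 -0.1398  0.05  ]
0.1 tcp [ 0.2749 -0.5609  0.2218] F [-0.3 -0.3 -0.2] gap 0.0871 grip 0.0
[[0.898, 0.44, -0.001], [0.44, -0.898, 0.001], [-0.0, -0.001, -1.0]]
```

Request:
jog_arm:
  commands: "0.087 0.0323 -0.0226 0 0 0 0;0.087 0.0323 -0.0226 0 0 0 0;0.087 0.0323 -0.0226 0 0 0 0;0.087 0.0323 -0.0226 0 0 0 0;0.087 0.0323 -0.0226 0 0 0 0;0.087 0.0323 -0.0226 0 0 0 0;0.087 0.0323 -0.0226 0 0 0 0;0.087 0.0323 -0.0226 0 0 0 0;0.087 0.0323 -0.0226 0 0 0 0;0.087 0.0323 -0.0226 0 0 0 0;0.087 0.0323 -0.0226 0 0 0 0;0.087 0.0323 -0.0226 0 0 0 0;0.087 0.0323 -0.0226 0 0 0 0;0.087 0.0323 -0.0226 0 0 0 0;0.087 0 0 0 0 0 9.75;0.087 0 0 0 0 0 9.75;0.087 0 0 0 0 0 9.75;0.087 0 0 0 0 0 9.75"

```text
time_s: 2.35
eef_pos: [0.5416, -0.0781, 0.2222]
eef_rot: [0.0, 0.993, -0.115, -0.0]
contact_force: [1.0, -0.2, -0.8]
finger_gap: 0.0872
grasp_force: 0.0
```

Request:
jog_arm:
  commands: "0.087 0 0 0 0 0 9.75;0.087 0 0 0 0 0 9.75;0.087 0 0 0 0 0 9.75;0.087 0 0 0 0 0 9.75;0.087 0 0 0 0 0 0;0.087 0 0 0 0 0 0"

```text
time_s: 3.1
eef_pos: [0.5418, -0.078, 0.2224]
eef_rot: [0.0, 0.9, -0.436, -0.0]
contact_force: [0.1, -0.2, 0.1]
finger_gap: 0.0871
grasp_force: 0.0
```

Run:
```python
from h import *
s,R=state(); print(s["joint_positions"].round(3))
g=np.array([.5425,-.0775,.096]); print("err tool", (R.T@(g-s["eef_pos"])).round(4), "closing yaw",np.degrees(np.arctan2(R[1,1],R[0,1])))
i=eyes.get_image("side")[:,:,::-1]; cv2.imwrite("pics/s1.png",cv2.resize(i[100:220,200:320],None,fx=4,fy=4,interpolation=cv2.INTER_CUBIC))
```

```text
3.1 tcp [ 0.5418 -0.078   0.2224] F [ 0.1 -0.2  0.1] gap 0.0871 grip 0.0
[[0.62, -0.784, -0.0], [-0.784, -0.62, -0.0], [-0.0, 0.0, -1.0]]
[ 0.372  0.184 -0.352  1.654  0.065  1.316 -2.464]
err tool [ 0.     -0.0009  0.1264] closing yaw -141.66035955225644
```

View pics/s1.png

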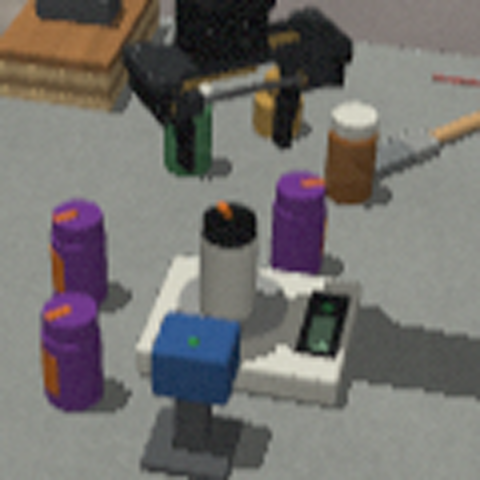

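The picture shows the fingers straddling the jar at about (228,260) in the crop, with the space below clear. Next I lower the gripper.

Request:
jog_arm:
  commands: "0.087 0 0 0.0158 0 0 0;0.087 0 0 0.0158 0 0 0;0.087 0 0 0.0158 0 0 0;0.087 0 0 0.0158 0 0 0;0.087 0 0 0.0158 0 0 0;0.087 0 0 0.0158 0 0 0;0.087 0 0 0.0158 0 0 0;0.087 0 0 0.0158 0 0 0;0.087 0 0 0 0 0 0;0.07 0 0 0 0 0 0;0.065 0 0 0 0 0 0;0.06 0 0 0 0 0 0;0.057 0 0 0 0 0 0;0.05 0 0 0 0 0 0;0.05 0 0 0 0 0 0;0.05 0 0 0 0 0 0;0.05 0 0 0 0 0 0"
  grip_force: 15

```text
time_s: 5.28
eef_pos: [0.5424, -0.0778, 0.0965]
eef_rot: [-0.0, 0.899, -0.437, 0.0]
contact_force: [2.0, 0.6, 3.4]
finger_gap: 0.0557
grasp_force: 15.0
```

Run:
```python
from h import *
s,R=state(); print(s["joint_positions"].round(3))
i=np.hstack([cv2.resize(eyes.get_image("side")[130:220,215:305,::-1],None,fx=4.4,fy=4.4,interpolation=cv2.INTER_CUBIC),cv2.resize(eyes.get_image("top")[150:240,235:325,::-1],None,fx=4.4,fy=4.4,interpolation=cv2.INTER_CUBIC)]); cv2.imwrite("pics/s2.png",i)
```

```text
5.275 tcp [ 0.5424 -0.0778  0.0965] F [2.  0.6 3.4] gap 0.0557 grip 15.000479179434478
[[0.617, -0.787, 0.001], [-0.787, -0.617, 0.0], [0.001, -0.001, -1.0]]
[ 0.358  0.293 -0.344  1.801  0.112  1.065 -2.503]
```

View pics/s2.png

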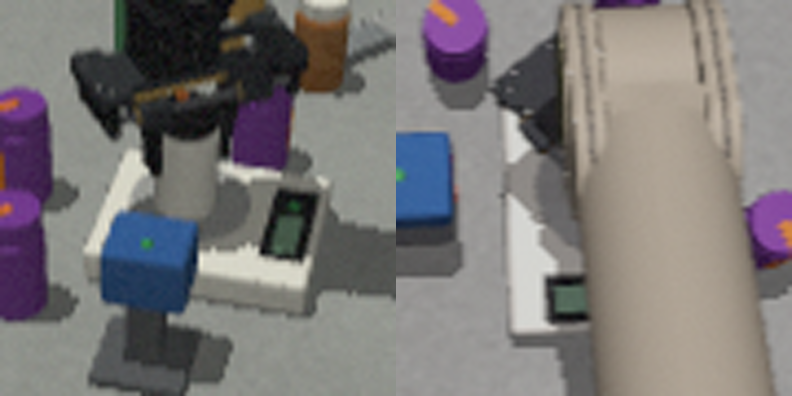

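Request:
jog_arm:
  commands: "0.05 0 0 0 0 0 0;0.05 0 0 0 0 0 -4;0.05 0 0 0 0 0 -8;0.05 0 0 0 0 0 -8.5;0.05 0 0 0 0 0 -8.5;0.05 0 0 0 0 0 -8.5;0.05 0 0 0 0 0 -8.5;0.05 0 0 0 0 0 -8.5;0.05 0 0 0 0 0 -8.5;0.05 0 0 0 0 0 -8.5;0.05 0 0 0 0 0 -8.5;0.05 0 0 0 0 0 -8.5;0.05 0 0 0 0 0 -8.5;0.05 0 0 0 0 0 -8.5;0.05 0 0 0 0 0 -8.5;0.05 0 0 0 0 0 -8.5;0.05 0 0 0 0 0 -8.5;0.05 0 0 0 0 0 -8.5;0.05 0 0 0 0 0 -6;0.05 0 0 0 0 0 -2"
  grip_force: 25

```text
time_s: 7.88
eef_pos: [0.5421, -0.0794, 0.0965]
eef_rot: [0.001, 0.671, 0.741, -0.0]
contact_force: [0.9, -1.4, 5.1]
finger_gap: 0.0554
grasp_force: 25.0
```

Request:
jog_arm:
  commands: "0.05 0 0 0 0 0 0;0.05 0 0 0 0 0 0"

```text
time_s: 8.12
eef_pos: [0.5421, -0.0793, 0.0965]
eef_rot: [0.001, 0.672, 0.741, -0.0]
contact_force: [1.7, -0.8, 6.6]
finger_gap: 0.0554
grasp_force: 25.0
```

Run:
```python
from h import *
s,R=state(); print(s["joint_positions"].round(3),"closing yaw",np.degrees(np.arctan2(R[1,1],R[0,1])))
i=eyes.get_image("side")[:,:,::-1]; cv2.imwrite("pics/side3.png",i)
cv2.imwrite("pics/s3.png",cv2.resize(i[140:210,225:295],None,fx=8,fy=8,interpolation=cv2.INTER_CUBIC))
m=cv2.inRange(cv2.cvtColor(np.ascontiguousarray(i),cv2.COLOR_BGR2HSV),(5,110,90),(24,255,255)); print([ (c.tolist()) for c in cv2.connectedComponentsWithStats(m[140:200,240:275])[2]])
for a in(60,75,90,105): 
  d=np.array([np.cos(np.radians(a)),np.sin(np.radians(a))]); n=np.array([-d[1],d[0]]); J=np.array([.5424,-.0778])
  print(a,[px("side",[*(J+.0243*d+e*.014*n),z]).round(1).tolist() for z in(.1255,.0795) for e in(-1,1)])
```

```text
8.125 tcp [ 0.5421 -0.0793  0.0965] F [ 1.7 -0.8  6.6] gap 0.0554 grip 24.997305102297105
[[-0.097, 0.995, 0.001], [0.995, 0.097, -0.002], [-0.002, 0.0, -1.0]]
[ 0.677  0.361 -0.726  1.785  0.269  1.096 -0.044] closing yaw 5.565378832782669
[[0, 0, 35, 60, 2015], [2, 7, 3, 1, 3], [6, 7, 1, 1, 1], [9, 7, 1, 1, 1], [14, 8, 1, 1, 1], [17, 8, 1, 1, 1], [16, 14, 3, 4, 8], [12, 26, 8, 10, 70]]
60 [[250.4, 161.0], [255.8, 164.1], [250.2, 170.6], [255.5, 173.8]]
75 [[251.2, 162.1], [257.7, 164.3], [251.0, 171.7], [257.4, 173.9]]
90 [[252.4, 163.0], [259.7, 164.1], [252.2, 172.6], [259.3, 173.7]]
105 [[254.0, 163.7], [261.4, 163.7], [253.7, 173.3], [261.0, 173.3]]
```

View pics/s3.png

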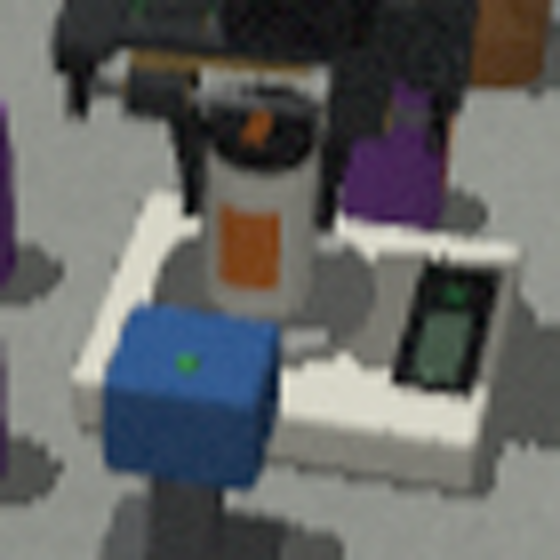

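The crop shows the orange tag at about (250,247), facing the reader. Its offset from the jar's silhouette centre puts it at about 90°, against a target of 91.5°. I hold still so the tag is read, then lift.

Request:
jog_arm:
  commands: "0.05 0 0 0 0 0 0;0.05 0 0 0 0 0 0;0.05 0 0 0 0 0 0;0.05 0 0 0 0 0 0;0.05 0 0 0 0 0 0;0.05 0 0 0 0 0 0;0.05 0 0 0 0 0 0;0.05 0 0 0 0 0 0;0.05 0 0 0 0 0 0;0.05 0 0 0 0 0 0;0.05 0 0 0 0 0 0;0.05 0 0 0 0 0 0;0.05 0 0 0 0 0 0;0.05 0 0 0 0 0 0;0.05 0 0 0 0 0 0;0.05 0 0 0 0 0 0"

```text
time_s: 10.18
eef_pos: [0.5421, -0.0793, 0.0965]
eef_rot: [0.001, 0.672, 0.741, -0.0]
contact_force: [1.3, -2.1, 7.2]
finger_gap: 0.0555
grasp_force: 25.0
```

Request:
jog_arm:
  commands: "0.05 0 0 -0.003 0 0 0;0.05 0 0 -0.006 0 0 0;0.05 0 0 -0.008 0 0 0;0.05 0 0 -0.01 0 0 0;0.05 0 0 -0.01 0 0 0;0.05 0 0 -0.01 0 0 0;0.05 0 0 -0.01 0 0 0;0.05 0 0 -0.01 0 0 0;0.05 0 0 -0.01 0 0 0;0.05 0 0 -0.01 0 0 0;0.05 0 0 -0.008 0 0 0;0.05 0 0 -0.004 0 0 0;0.05 0 0 -0.002 0 0 0;0.05 0 0 0 0 0 0;0.05 0 0 0 0 0 0;0.05 0 0 0 0 0 0;0.05 0 0 0 0 0 0;0.05 0 0 0 0 0 0;0.05 0 0 0 0 0 0;0.05 0 0 0 0 0 0"

```text
time_s: 12.68
eef_pos: [0.5419, -0.078, 0.1971]
eef_rot: [0.0, 0.672, 0.741, 0.0]
contact_force: [-0.2, 0.4, -2.7]
finger_gap: 0.0557
grasp_force: 25.0
```

Run:
```python
from h import *
s,R=state()
i=eyes.get_image("side")[:,:,::-1]
cv2.imwrite("pics/s4.png",cv2.resize(i[110:200,220:310],None,fx=6,fy=6,interpolation=cv2.INTER_CUBIC))
print("pred bottom",px("side",[.542,-.079,.15]),"tag mid",px("side",[.542,-.051,.2025]))
```

```text
12.675 tcp [ 0.5419 -0.078   0.1971] F [-0.2  0.4 -2.7] gap 0.0557 grip 24.99883533178945
[[-0.098, 0.995, 0.0], [0.995, 0.098, -0.0], [-0.0, 0.0, -1.0]]
pred bottom [257.82288167 154.46145271] tag mid [256.56874099 146.83260409]
```

View pics/s4.png

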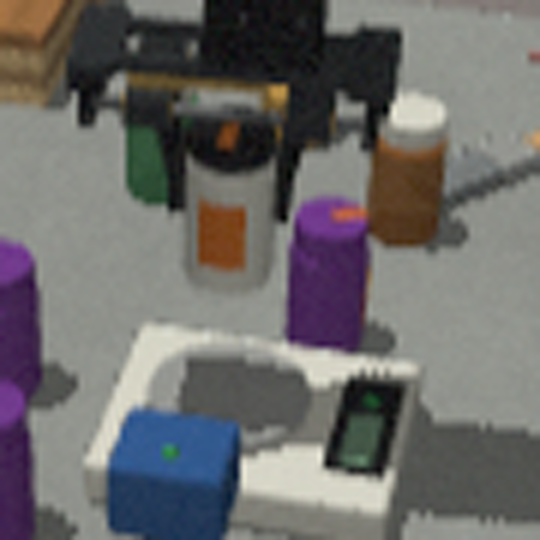

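The jar hangs upright about 10 cm above the pan. The tag at (222,237) still faces the reader at about 91°, and the neighbouring jars in view haven't moved.

```bash
python3 -c "
from station import ticket; print(ticket.hand_in())"
```

```text
the job is handed in; nothing more can be done
None
```

I turned the white jar on the pan until its tag faced the reader, kept it still for about 2 s, then lifted it 10 cm and handed the job in with it held upright and steady; nothing in the pictures confirmed that the reader registered the tag.

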